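# Shut the sanitiser and hold its timer at the third click

## Robot

A 6-joint arm with a two-finger parallel gripper is mounted at the origin on the work surface. World frame = base frame: x ahead of the robot, y to its left, z up, the work surface at z = 0. Lengths are in m, angles in rad, forces in N, time in s.
With the tool pointing down it reaches from about 0.425 to 0.95 m from the base axis. Payload 3.5 kg.
Tool frame: the origin (TCP) lies midway between the tips of the shut fingers; the grasp point (between the pads) lies 19 mm behind it (arm.hold_point_z is the z of the grasp point in the tool frame, in m); z points along the fingers, y is the direction in which the jaws open and shut (so a half turn about z gives the same grasp; the last joint's range is limited). The gripper opens to 85 mm and grips with 20 to 120 N. Pads are 22 mm wide; open, the fingers measure 114 mm over their backs; the gripper's body (76 mm by 85 mm) begins 54 mm behind the grasp point. The pads swing forward as they close: fully open they stand 13 mm farther back than shut.
Start: joints at [1.172, 0.286, 1.577, -0, 1.279, -0.15], TCP at [0.166, 0.654, 0.231] pointing down, gripper open.
Joint ranges: [-2.77, 2.77], [-0.9, 2.22], [0.21, 2.48], [-1.53, 4.67], [0.24, 2.81], [-2.84, 2.84]. Speed limits (rad/s): [2.79, 2.79, 3.14, 3.14, 3.14, 3.14].

## Interface

Orientations are given as a 3x3 rotation matrix whose columns are the frame's x, y, z axes.
In Python, from workcell import sensors, optics, arm, boxes_of, landmark_of gives the robot as it stands. The module is installed in compiled form; this text tells all that it offers.
- The arm moves only by the tool step_arm, never from a script. Its argument "motion" is one flat list of numbers, 7 for each row, row after row: the shift along the tool's x, y, z in cm, then the turn, a rotation vector about the tool's x, y, z in rad, then the gripper command: -1 is shut, 1 is fully open, values between are in proportion. In form: [x, y, z, ax, ay, az, gripper, x, y, z, ax, ay, az, gripper, ...]. A call has 1 to 12 rows; each row is the pose to reach, as a shift and turn from the pose measured when the call began, along the tool's axes at that moment; what a row does not reach only later rows make up. A row lasts 1/10 s, in which the tool goes at most 50 mm and 8.59 degrees, less where a joint would pass 70% of its speed; a pose out of reach is approached as far as the arm can. A call with a gripper value outside its range is refused whole. The fingers move at their own pace and stop on an object; the grip force is fixed at half the most. Time passes only in rows, so rows that repeat a pose let the fingers close. It gives the time, the measured TCP pose, the force and the opening at its end, in the units of the state.
- sensors.read_state(): the state, without advancing time (a new reading comes with each control period).
- optics.snapshot(name): name is "side" or "top" or "wrist"; returns the picture (384x512x3 uint8, red, green, blue); there is no depth.
- optics.camera_model(name): a dict with "fx", "fy", "cx", "cy" (pixels), "dist" ([k1, k2, p1, p2, k3] as OpenCV has them; the pictures are not rectified), "R" (3x3) and "t" (3): a world point X has camera coordinates R X + t. Camera axes: x right, y down, z forward; pixel columns grow to the right and rows downward; lengths in m; the calibration is good to about 2 mm. A picture is of the moment at which its call begins: read the wrist's pose just before it. camera_model takes no time and is no camera call; for the wrist camera it gives the pose at the moment of the call.
- arm.close_job(): hands the job in, once; it reports no verdict.
Trained networks look in the newest picture that a camera, given by its name, has taken for a name from the list of things; names that differ only in an ending like _2 or _b are one class to them, and where a whole thing is asked for, a point or a joint stands for the part that bears it (a point fixed in the world has none). Each returns a list of dicts, best first, with "score" (0 to 1); they miss things now and then, are a little off and sometimes report something else, mostly with a low value. They report only what shows in the picture. A call takes as long as a camera call. They do not tell look-alikes from the thing itself.
- boxes_of(camera, query): "location" ([column, row] in pixels, amid what is visible of it).
- landmark_of(camera, query): "location" ([column, row] in pixels: a listed point, or the origin of a listed thing).
The state is a dict: "t": time; "q": joint angles; "joint_velocities": joint speeds; "effort": joint torques, N m; "tool_pos": TCP position; "tcp_rot": TCP orientation; "ft_force": force on the tool from outside, world axes, zero at the start; "wrist_torque": the same for the moment, N m; "width": finger opening in m.
Only numpy, scipy, OpenCV 4.12 (cv2) and the standard library are available. Lean on these libraries where they do the work, as an engineer would, in place of code of your own. Each camera call takes 0.05 s, during which the arm holds its last target. There are 200 camera calls.

## Task

Two nickel end caps lie in the compartment of the bench-top sanitiser: slide its flat cover fully shut over them first. Then press the bar of its spring-return timer dial down past the first two clicks to the third, at the bottom of its travel, and finish while still holding it down there with the fingers, because the lamp only runs while it is held and the dial springs back when let go. Leave the mug, pliers, jar, shaker and screwdriver where they are.

Things in the scene. Friction and masses are not known exactly. Their poses are not given: they have to be found in the camera images.
- sanitiser: Low stainless steel box fixed to the bench, 150 (x) x 300 (y) x 100 mm high, guide rails on top to 110 mm. Origin: centre of its underside; z up, -x its long front, +y towards the end with the open compartment, -y towards the end with the timer dial. Dial pivot at x = 0, z = 92 mm, axis parallel to y, just outside the -y end face.
- cover (a joint): Slide of the flat aluminium cover (136 x 150 x 6 mm, top face 107 mm above the bench) in m: 0 fully shut over the compartment (end stop), 0.135 fully open; it shuts along the sanitiser's +y. Stiff by about 2 N, stays where it is left. Starts open by 0.075 to 0.135.
- cover_tab (a point): Centre of the upright grip tab in the middle of the cover: 40 mm (sanitiser x) x 12 mm (y, the slide direction), rising 32 mm above the cover (top 139 mm above the bench); this point is 123 mm above the bench. At cover opening c it is at sanitiser x = 0, y = 0.070 - c (m).
- timer (a joint): Angle of the timer dial in rad: 0 at home (sprung up), grows as the bar is pressed down, end stop 1.10. Each click is a bump to push over, at 0.22, 0.57, 0.92; the places behind them are 0.35, 0.70, 1.05. The spring returns it from everywhere: pressing the bar takes 1 to 10 N (at the third place 4 to 5), rising before each bump and easing behind it.
- dial: Black timer dial, a disc 68 mm across and 14 mm thick on the sanitiser's -y end face, with a steel arm carrying the grip bar. Origin: on its axis (the pivot) at the end face, 92 mm above the bench; its axis is the sanitiser's y.
- grip_bar (a point): Round steel bar on the dial's arm, 16 mm in diameter, 48 mm long, level along the sanitiser's y, beyond its -y end. This point: middle of the bar. It is 70 mm from the dial pivot on its -x side: at timer angle a at sanitiser x = -0.070 cos(0.55 - a), y = -0.190, z = 0.092 + 0.070 sin(0.55 - a) (m): from 129 mm high at home on an arc to 55 mm at the end stop.
- cap_a: Nickel end cap, 34 mm diameter, 18 mm high, lying loose on the compartment floor. Origin: centre of its underside.
- cap_b: The other, equal end cap on the compartment floor.
- mug: White ceramic mug, 84 mm diameter, 95 mm high, standing on the bench beyond the sanitiser's compartment end. Bystander. Origin: centre of its underside.
- pliers: Steel pliers with green grips, about 175 mm long, lying in front of the sanitiser. Bystander.
- sugar_jar: Glass sugar jar with steel cap, 72 mm diameter, 150 mm high, behind the sanitiser's dial end. Bystander. Origin: centre of its underside.
- shaker: Small white shaker, 46 mm diameter, 85 mm high, behind the sanitiser. Bystander. Origin: centre of its underside.
- screwdriver: Screwdriver with wooden handle, 200 mm long, lying beyond the dial end. Bystander.
- compartment (a point): Centre of the compartment's floor, 50 mm above the bench, at y = +68 mm in the sanitiser's frame. The opening is 114 (x) x 124 mm (y), 50 mm deep.
Not all that is in view belongs to the job. Leave any purple or yellow look-alike of the cap_b alone.

How it is judged:
By the outcome, as a careful person would: the job done as asked, in the order asked, and still so for the second after the job is handed in, while the arm keeps its last pose, push and grip.
It also fails if it takes over 45 s, if anything falls off the work surface, if the arm or the gripper's body presses on something with over 40 N, if the wrist force passes 120 N, or if a joint passes its speed limit or range.

## Working session

There is one attempt and no reset: what is moved stays moved. The work goes in short steps, Python scripts to look and compute and a tool call to move; the robot and the scene stay as the last step left them, time stands still between calls to the robot, and variables do not carry over. Pictures are saved under pics/ and viewed, about 8 in all and at most 12, crops included, and the job is handed in when it is done.

Besides the shell and the picture viewer there is one more tool, called after ">>>" by a JSON object that holds its "fn" and its "kwargs", one argument or row to a line. step_arm: Moves the arm, as the interface text tells. Its arguments: {"type":"object","properties":{"motion":{"type":"array","items":{"type":"number"}}},"required":["motion"]}

```bash
mkdir -p pics; cat > h.py <<'E'
import numpy as np, cv2
from workcell import sensors, optics, arm, boxes_of, landmark_of
def ray(m,px):
    K=np.array([[m['fx'],0,m['cx']],[0,m['fy'],m['cy']],[0,0,1]])
    u=cv2.undistortPoints(np.array([[px]],float),K,np.array(m['dist'])).ravel()
    R=np.array(m['R']);t=np.array(m['t'])
    return -R.T@t, R.T@np.array([u[0],u[1],1])
def atz(m,px,z):
    o,d=ray(m,px); return o+d*(z-o[2])/d[2]
def proj(m,X):
    K=np.array([[m['fx'],0,m['cx']],[0,m['fy'],m['cy']],[0,0,1]])
    return cv2.projectPoints(np.array(X,float).reshape(-1,3),cv2.Rodrigues(np.array(m['R']))[0],np.array(m['t'],float),K,np.array(m['dist']))[0].reshape(-1,2)
def snap(n,f):
    i=optics.snapshot(n); cv2.imwrite('pics/'+f,cv2.cvtColor(i,cv2.COLOR_RGB2BGR)); return i
E
python3 - <<'E'
from h import *
a=snap('top','top1.png');b=snap('side','side1.png')
cv2.imwrite('pics/both.png',cv2.cvtColor(cv2.resize(np.vstack([a,b]),(800,1200)),cv2.COLOR_RGB2BGR)) if 0 else None
for c in('top','side'):
    m=optics.camera_model(c)
    for q,z in(('sanitiser',0),('cover_tab',.123),('dial',.092),('grip_bar',.129),('compartment',.05),('cap_a',.05),('mug',0),('sugar_jar',0),('shaker',0)):
        for r in landmark_of(c,q)[:2]: print(c,q,np.round(r['location']),round(r['score'],2),atz(m,r['location'],z).round(3))
s=sensors.read_state();print(s['t'],s['tcp_rot'],s['ft_force'],s['width'])
E
```

```text
top sanitiser [250. 210.] 0.61 [0.591 0.059 0.   ]
top cover_tab [252. 201.] 0.62 [0.589 0.051 0.123]
top dial [309. 181.] 0.8 [ 0.644 -0.089  0.092]
top grip_bar [335. 202.] 0.74 [ 0.583 -0.143  0.129]
top compartment [221. 209.] 0.73 [0.583 0.131 0.05 ]
top cap_a [212. 212.] 0.7 [0.577 0.154 0.05 ]
top cap_a [168. 180.] 0.65 [0.66  0.269 0.05 ]
top mug [156. 220.] 0.87 [0.564 0.306 0.   ]
top sugar_jar [276. 153.] 0.81 [ 0.747 -0.013  0.   ]
top shaker [216. 167.] 0.91 [0.709 0.15  0.   ]
side sanitiser [258. 239.] 0.91 [0.594 0.068 0.   ]
side cover_tab [256. 200.] 0.89 [0.602 0.056 0.123]
side dial [264. 164.] 0.76 [ 0.634 -0.083  0.092]
side grip_bar [228. 336.] 0.2 [0.539 0.358 0.129]
side compartment [254. 251.] 0.76 [0.579 0.133 0.05 ]
side compartment [257. 200.] 0.6 [ 0.623 -0.003  0.05 ]
side cap_a [302. 323.] 0.8 [0.435 0.256 0.05 ]
side cap_a [247. 236.] 0.62 [0.606 0.102 0.05 ]
side mug [228. 336.] 0.68 [0.569 0.308 0.   ]
side mug [261. 240.] 0.6 [0.588 0.067 0.   ]
side sugar_jar [210. 199.] 0.78 [ 0.751 -0.009  0.   ]
side shaker [196. 256.] 0.6 [0.711 0.158 0.   ]
1.0 [[-9.69215861e-01  2.46212539e-01 -1.08600002e-05]
 [ 2.46212539e-01  9.69215861e-01  1.54726030e-05]
 [ 1.43352333e-05  1.23224240e-05 -1.00000000e+00]] [-0.06223728 -0.75171154 -0.25639112] 0.08548029490466298
```

View pics/top1.png

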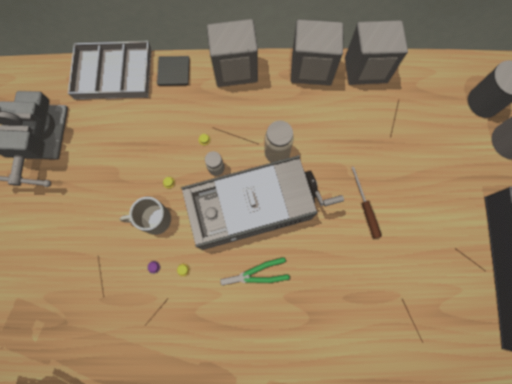

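View pics/side1.png

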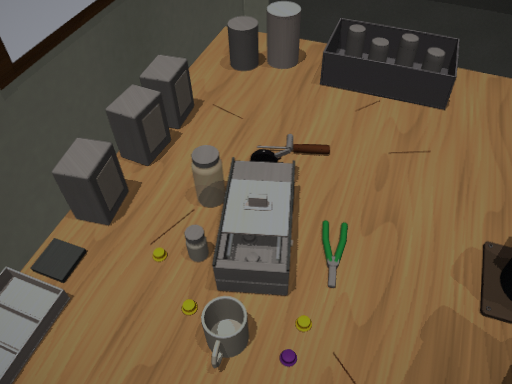

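The top view shows the sanitiser at about (250,203). The cover is partly open, with its tab at (252,198), the dial at (312,183) and the bar at (333,201). I'll fit the sanitiser pose from the landmarks and check it with an overlay. The purple and yellow discs are decoys on the bench, and this job doesn't involve touching any cap.

```bash
cat > fit.py <<'E'
from h import *
from scipy.optimize import least_squares
M={c:optics.camera_model(c) for c in('top','side')}
def W(p,L):
    c,s=np.cos(p[2]),np.sin(p[2]); L=np.atleast_2d(L)
    return np.c_[p[0]+c*L[:,0]-s*L[:,1],p[1]+s*L[:,0]+c*L[:,1],L[:,2]]
obs=[]
for c in M:
    optics.snapshot(c)
    for q in('sanitiser','cover_tab','dial','grip_bar','compartment'):
        r=landmark_of(c,q)
        if r and r[0]['score']>.4: obs.append((c,q,r[0]['location']))
def L(q,p):
    return {'sanitiser':[0,0,0],'cover_tab':[0,.07-p[3],.123],'dial':[0,-.15,.092],'grip_bar':[-.070*np.cos(.55),-.19,.092+.07*np.sin(.55)],'compartment':[0,.068,.05]}[q]
f=lambda p:np.ravel([proj(M[c],W(p,L(q,p)))[0]-l for c,q,l in obs])
r=least_squares(f,[.59,.06,.27,.1],loss='soft_l1')
p=r.x;print(p.round(4))
for (c,q,l),e in zip(obs,f(p).reshape(-1,2)): print(c,q,e.round(1))
tiles=[]
for c in M:
    im=cv2.imread(f'pics/{c}1.png');x0,y0=(150,130) if c=='top' else (170,110);S=4
    im=cv2.resize(im[y0:y0+(150 if c=='top' else 190),x0:x0+(200 if c=='top' else 150)],None,fx=S,fy=S,interpolation=cv2.INTER_CUBIC)
    def d(Ls,col):
        u=((proj(M[c],W(p,Ls))-[x0,y0]+.5)*S).astype(np.int32); cv2.polylines(im,[u.reshape(-1,1,2)],True,col,1)
    b=lambda x,y0,y1,z:[[-x,y0,z],[x,y0,z],[x,y1,z],[-x,y1,z]]
    d(b(.075,-.15,.15,.1),(0,0,255));d(b(.057,.006,.13,.1),(0,255,0));d(b(.02,.064-p[3],.076-p[3],.139),(255,0,0));d(b(.068,-.005-p[3],.145-p[3],.107),(255,255,0))
    g=L('grip_bar',p);d([[g[0],-.166,g[2]],[g[0],-.214,g[2]]],(255,0,255))
    cv2.imwrite(f'pics/ov_{c}.png',im)
np.save('p.npy',p)
s=sensors.read_state();R=np.array(s['tcp_rot'])
print('tool yaw y',np.degrees(np.arctan2(R[1,1],R[0,1])),'san y',np.degrees(p[2])+90)
for l in([0,.07-p[3]-.045,.16],[-.065,-.19,.16]):print(W(p,l))
E
python3 fit.py
```

```text
[0.5939 0.0634 0.2585 0.0762]
top sanitiser [-0.  -2.2]
top cover_tab [-1.9 -1.3]
top dial [-1.1  0.3]
top grip_bar [-0.6  0.7]
top compartment [-0.2  0.7]
side sanitiser [-1.4 -0.5]
side cover_tab [ 2.1 -0.9]
side dial [-0.2 -0.8]
side grip_bar [-0.  0.]
side compartment [ 2.2 -1.3]
tool yaw y 75.74470954871269 san y 104.80987728596972
[[0.60700435 0.01393871 0.16      ]]
[[ 0.57964963 -0.13689131  0.16      ]]
```

View pics/ov_top.png

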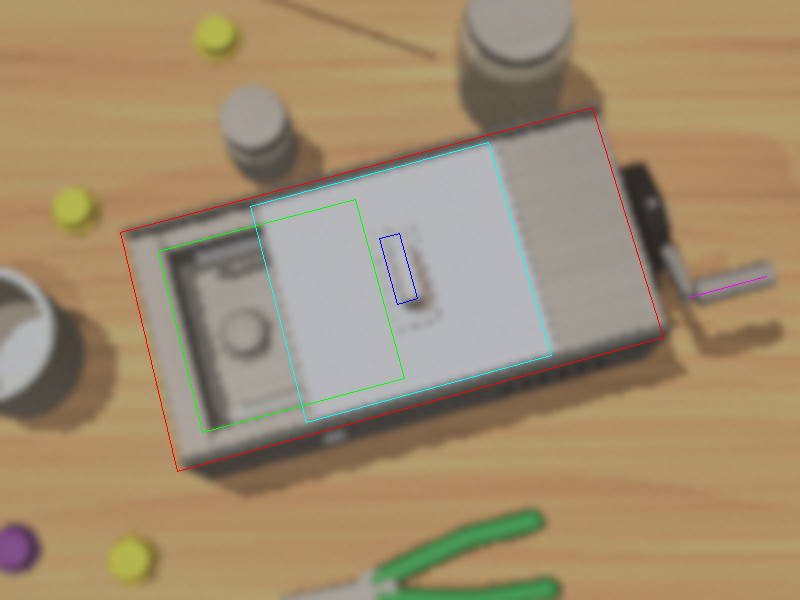

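View pics/ov_side.png

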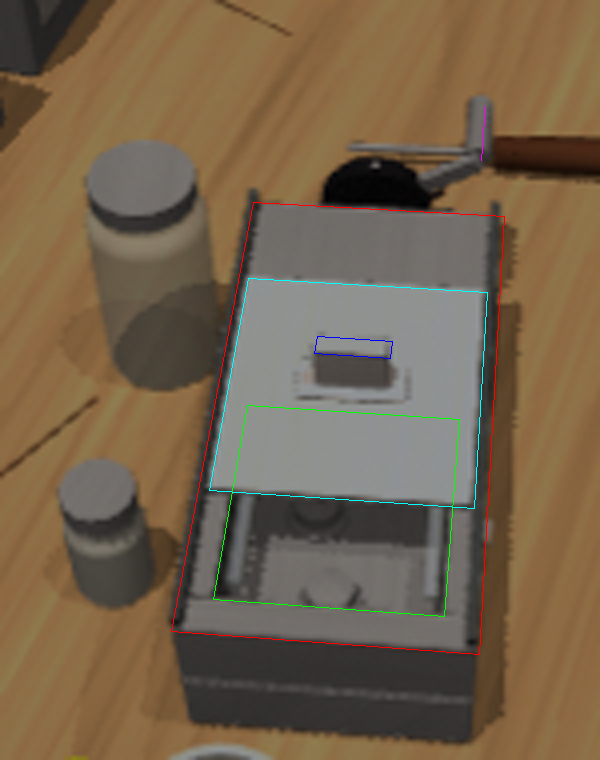

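The overlay fits to within a few mm: the sanitiser is at (0.594, 0.063), yawed 14.8°, with the cover open about 77 mm. I'm moving, fingers shut, to the dial side of the tab, at height.

>>> {"fn": "step_arm", "kwargs": {
  "motion": [-58.7, -51.5, 0, 0, 0, -0.507, -1, -58.7, -51.5, 0, 0, 0, -0.507, -1, -58.7, -51.5, 0, 0, 0, -0.507, -1, -58.7, -51.5, 0, 0, 0, -0.507, -1, -58.7, -51.5, 0, 0, 0, -0.507, -1, -58.7, -51.5, 0, 0, 0, -0.507, -1, -58.7, -51.5, 0, 0, 0, -0.507, -1, -58.7, -51.5, 0, 0, 0, -0.507, -1, -58.7, -51.5, 0, 0, 0, -0.507, -1, -58.7, -51.5, 0, 0, 0, -0.507, -1, -58.7, -51.5, 0, 0, 0, -0.507, -1, -58.7, -51.5, 0, 0, 0, -0.507, -1]
}}

```text
t: 2.8
tool_pos: [0.5056, 0.1596, 0.2318]
tcp_rot: [[-0.967, -0.255, 0.001], [-0.255, 0.967, 0.0], [-0.001, -0.0, -1.0]]
ft_force: [1.3, -0.2, 0.8]
width: 0.0
```

>>> {"fn": "step_arm", "kwargs": {
  "motion": [-6.1, -17.1, 0, 0, 0, 0, -1, -6.1, -17.1, 0, 0, 0, 0, -1, -6.1, -17.1, 0, 0, 0, 0, -1, -6.1, -17.1, 0, 0, 0, 0, -1, -6.1, -17.1, 0, 0, 0, 0, -1, -6.1, -17.1, 4, 0, 0, 0, -1, -6.1, -17.1, 8, 0, 0, 0, -1, -6.1, -17.1, 8, 0, 0, 0, -1]
}}

```text
t: 3.6
tool_pos: [0.6033, 0.0112, 0.145]
tcp_rot: [[-0.967, -0.256, -0.012], [-0.256, 0.967, 0.003], [0.011, 0.006, -1.0]]
ft_force: [-0.4, 0.9, -0.6]
width: 0.0004
```

```bash
cat > rel.py <<'E'
from h import *
p=np.load('p.npy');s=sensors.read_state();d=np.array(s['tool_pos'])-[p[0],p[1],0]
c,n=np.cos(p[2]),np.sin(p[2]);print(s['t'],'san frame',(c*d[0]+n*d[1]).round(4),(-n*d[0]+c*d[1]).round(4),d[2].round(4),np.round(s['ft_force'],1))
E
python3 rel.py; python3 -c "
from h import *
a=snap('side','side2.png');cv2.imwrite('pics/s2.png',cv2.cvtColor(cv2.resize(a[100:300,150:350],None,fx=3,fy=3),cv2.COLOR_RGB2BGR))"
```

```text
3.6 san frame -0.0043 -0.0529 0.145 [-0.4  0.9 -0.6]
```

View pics/s2.png

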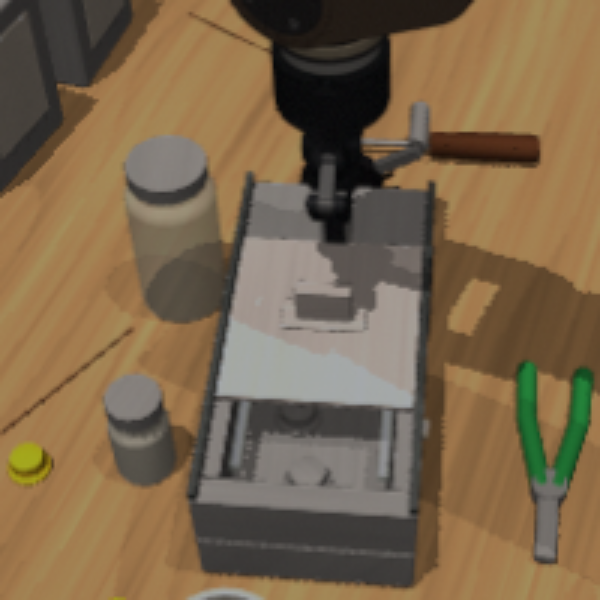

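The fingers at crop (340,230) stand behind the tab at (325,300), over the cover. Next I lower them and push along +y.

>>> {"fn": "step_arm", "kwargs": {
  "motion": [-0.4, 0, 2.7, 0, 0, 0, -1, -0.4, 0, 2.7, 0, 0, 0, -1, -0.4, 1, 2.7, 0, 0, 0, -1, -0.4, 2, 2.7, 0, 0, 0, -1, -0.4, 3, 2.7, 0, 0, 0, -1, -0.4, 4, 2.7, 0, 0, 0, -1, -0.4, 5, 2.7, 0, 0, 0, -1, -0.4, 6, 2.7, 0, 0, 0, -1, -0.4, 7, 2.7, 0, 0, 0, -1, -0.4, 8, 2.7, 0, 0, 0, -1, -0.4, 8.5, 2.7, 0, 0, 0, -1]
}}

```text
t: 4.75
tool_pos: [0.587, 0.0954, 0.1217]
tcp_rot: [[-0.967, -0.256, -0.007], [-0.256, 0.967, 0.002], [0.006, 0.004, -1.0]]
ft_force: [1.1, -1.4, 1.8]
width: -0.0001
```

```bash
python3 rel.py
```

```text
4.75 san frame 0.0015 0.0327 0.1217 [ 1.1 -1.4  1.8]
```

Force is about 2 N, so the cover is sliding. I'll creep on to the end stop.

>>> {"fn": "step_arm", "kwargs": {
  "motion": [0, 0.5, 0, 0, 0, 0, -1, 0, 1.0, 0, 0, 0, 0, -1, 0, 1.4, 0, 0, 0, 0, -1, 0, 1.7, 0, 0, 0, 0, -1, 0, 1.7, 0, 0, 0, 0, -1]
}}

```text
t: 5.25
tool_pos: [0.583, 0.1101, 0.1217]
tcp_rot: [[-0.966, -0.257, -0.006], [-0.257, 0.966, -0.002], [0.007, -0.001, -1.0]]
ft_force: [1.1, -7.2, 0.9]
width: -0.0001
```

```bash
python3 rel.py
```

```text
5.25 san frame 0.0013 0.0479 0.1217 [ 1.1 -7.2  0.9]
```

>>> {"fn": "step_arm", "kwargs": {
  "motion": [0, 0.4, 0, 0, 0, 0, -1, 0, 0.6, 0, 0, 0, 0, -1, 0, 0.6, 0, 0, 0, 0, -1]
}}

```text
t: 5.55
tool_pos: [0.583, 0.1102, 0.1218]
tcp_rot: [[-0.966, -0.259, -0.003], [-0.259, 0.966, -0.014], [0.007, -0.013, -1.0]]
ft_force: [3.4, -18.4, 0.7]
width: -0.0001
```

```bash
python3 rel.py
```

```text
5.55 san frame 0.0014 0.048 0.1218 [  3.4 -18.4   0.7]
```

The end stop is firm: 18 N with no motion. I'm backing off, lifting, and moving over to the bar.

>>> {"fn": "step_arm", "kwargs": {
  "motion": [0, -2.5, 0, 0, 0, 0, -1, 0, -2.5, -5, 0, 0, 0, -1, 1.5, -7, -5, 0, 0, 0, -1, 3, -12, -5, 0, 0, 0, -1, 4.5, -17, -5, 0, 0, 0, -1, 6.4, -22, -5, 0, 0, 0, -1, 6.4, -23.8, -5, 0, 0, 0, -1, 6.4, -23.8, -5, 0, 0, 0, -1]
}}

```text
t: 6.35
tool_pos: [0.5825, -0.1382, 0.1746]
tcp_rot: [[-0.967, -0.255, -0.004], [-0.255, 0.967, -0.013], [0.008, -0.011, -1.0]]
ft_force: [0.5, 1.1, 0.2]
width: 0.0001
```

```bash
python3 rel.py; python3 -c "
from h import *
p=np.load('p.npy')
a=snap('top','top3.png');b=snap('side','side3.png')
print(sensors.read_state()['tcp_rot'])
m=optics.camera_model('side');c,n=np.cos(p[2]),np.sin(p[2])
for q in ('cover_tab','grip_bar'):
  for cam in('side','top'):
    for r in landmark_of(cam,q)[:1]:
      d=atz(optics.camera_model(cam),r['location'],.123 if q=='cover_tab' else .129)-[p[0],p[1],0]
      print(q,cam,r['score'],c*d[0]+n*d[1],-n*d[0]+c*d[1])
z=lambda i:cv2.resize(i,None,fx=3,fy=3,interpolation=cv2.INTER_CUBIC)
o=np.hstack([z(a[130:280,170:350][:,:130]),z(b[120:270,190:320])])
cv2.imwrite('pics/c3.png',cv2.cvtColor(o,cv2.COLOR_RGB2BGR))"
```

```text
6.35 san frame -0.0625 -0.192 0.1746 [0.5 1.1 0.2]
[[-0.96612645 -0.25801819 -0.00512753]
 [-0.25794412  0.96608619 -0.01192943]
 [ 0.00803164 -0.01020272 -0.9999157 ]]
cover_tab side 0.83 0.003147211567205604 0.06428099617815952
cover_tab top 0.78 -0.002216385268986463 0.07241479553652565
grip_bar side 0.63 -0.06261484241349519 -0.19342859400601775
```

View pics/c3.png

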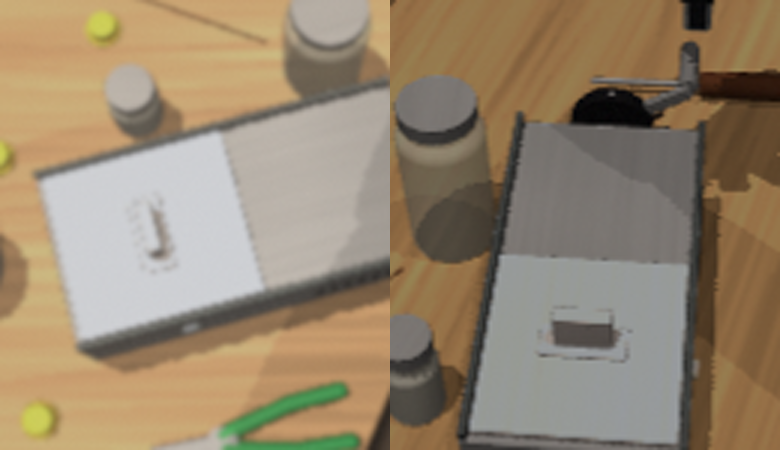

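The cover is fully shut: it is flush at the compartment end and the tab is at y of about 0.068. The fingertip is above the bar, so I press down, first part way.

>>> {"fn": "step_arm", "kwargs": {
  "motion": [0.2, 0.1, 2, 0, 0, 0, -1, 0.2, 0.1, 3.5, 0, 0, 0, -1, 0.2, 0.1, 4.5, 0, 0, 0, -1, 0.3, 0.1, 5.5, 0, 0, 0, -1, 0.4, 0.1, 6.5, 0, 0, 0, -1, 0.4, 0.1, 7.5, 0, 0, 0, -1, 0.4, 0.1, 7.5, 0, 0, 0, -1]
}}

```text
t: 7.35
tool_pos: [0.5775, -0.1349, 0.0992]
tcp_rot: [[-0.965, -0.262, -0.007], [-0.262, 0.965, -0.014], [0.01, -0.011, -1.0]]
ft_force: [-3.7, -1.1, 5.0]
width: -0.0003
```

```bash
python3 rel.py
```

```text
7.35 san frame -0.0666 -0.1876 0.0992 [-3.7 -1.1  5. ]
```

>>> {"fn": "step_arm", "kwargs": {
  "motion": [0, 0, 1, 0, 0, 0, -1, -0.1, 0, 1.8, 0, 0, 0, -1, -0.2, 0, 2.5, 0, 0, 0, -1, -0.3, 0, 3.1, 0, 0, 0, -1, -0.4, 0, 3.5, 0, 0, 0, -1, -0.4, 0, 3.7, 0, 0, 0, -1, -0.4, 0, 3.7, 0, 0, 0, -1]
}}

```text
t: 8.05
tool_pos: [0.5837, -0.1337, 0.0646]
tcp_rot: [[-0.965, -0.262, -0.002], [-0.262, 0.965, -0.013], [0.005, -0.012, -1.0]]
ft_force: [0.1, 2.6, 8.8]
width: -0.0002
```

```bash
python3 rel.py
```

```text
8.05 san frame -0.0603 -0.188 0.0646 [0.1 2.6 8.8]
```

>>> {"fn": "step_arm", "kwargs": {
  "motion": [0, 0, 0.3, 0, 0, 0, -1, 0, 0, 0.4, 0, 0, 0, -1, 0, 0, 0.4, 0, 0, 0, -1, 0, 0, 0.4, 0, 0, 0, -1]
}}

```text
t: 8.45
tool_pos: [0.5846, -0.1335, 0.0631]
tcp_rot: [[-0.965, -0.262, -0.001], [-0.262, 0.965, -0.013], [0.004, -0.012, -1.0]]
ft_force: [-4.6, 1.3, 11.7]
width: -0.0001
```

```bash
python3 rel.py; python3 -c "
from h import *
a=snap('top','top4.png');b=snap('side','side4.png')
z=lambda i:cv2.resize(i,None,fx=3,fy=3,interpolation=cv2.INTER_CUBIC)
o=np.hstack([z(a[130:280,250:380]),z(b[120:270,190:320])])
cv2.imwrite('pics/c4.png',cv2.cvtColor(o,cv2.COLOR_RGB2BGR))
w=snap('wrist','w4.png')"; python3 rel.py
```

```text
8.45 san frame -0.0594 -0.188 0.0631 [-4.6  1.3 11.7]
8.6 san frame -0.0593 -0.188 0.0631 [-4.3  0.6 12. ]
```

View pics/c4.png

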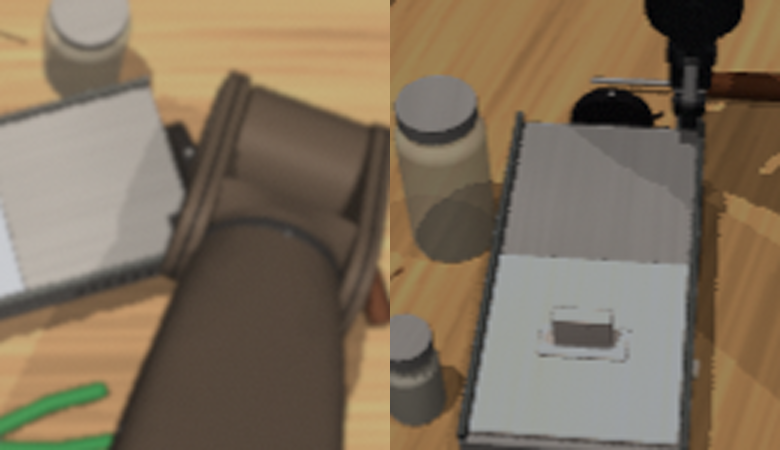

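View pics/w4.png

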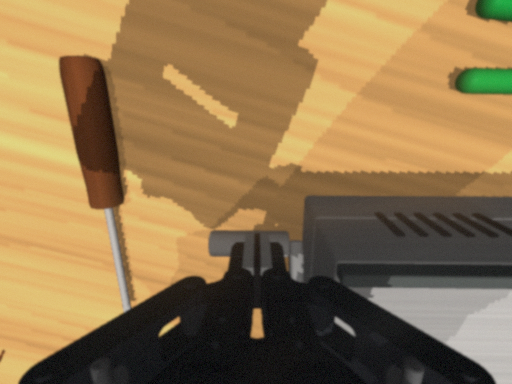

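The wrist view shows the bar (210–300, 243) under the fingertips. The tip height of 63 mm matches the end stop, and the force is a steady 12 N. Handing in while holding.

```bash
python3 -c "
from workcell import arm
print(arm.close_job())"; python3 rel.py
```

```text
the job is handed in; nothing more can be done
None
the job is handed in; nothing more can be done
```

I slid the cover fully shut first, then pressed the timer bar past the first two clicks to the bottom. I handed the job in with the shut fingers still holding it there, at 8.6 s of the 45 s allowed.

- **Cover:** it stopped firmly, with no further motion as the push force rose to 18 N. The pictures show it flush over the compartment. The two cameras put the tab at y = 64 and 72 mm, either side of the 70 mm expected when shut.
- **Timer:** the fingertip height was 63.1 mm. Less the bar's 8 mm radius, that is 55 mm, the end-stop height. The force held steady at about 12 N, above the 4 to 5 N needed at the third place. The wrist picture shows the bar under the fingertips.
- **Bystanders:** the jar, shaker, pliers and screwdriver show no sign of being moved in the later pictures. I did not look at the mug again, but the arm stayed well clear of it near the bench.

No check failed. The job was handed in without a verdict.

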